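# Lock the keyhole platform on the orbital shaker, then load the bottle

### The job

Get the orbital shaker ready for a run: set the loose keyhole platform over the shaker's two shoulder screws so that both screw heads come up through the round openings and it lies flat on the carriage, let go of it, and then slide it fully home along its slots so that the lock pin springs up through its hole. Then set the middle-sized of the three bottles down, without dropping it, upright on the round mat, centred on the locked platform, and leave the other two bottles where they are.

Things in the scene. Friction and masses are not known exactly. Their poses are not given: they have to be found in the camera images.
- shaker: low bench-top orbital shaker: white housing, dark sloped front panel with knob, keys and display. Fixed. 190 mm deep (its x) by 230 mm wide (its y), flat deck 70 mm above the bench. Origin: underside centre; x to its back, y to the left seen from the front, z up. Above the deck's middle stands the drive carriage, an aluminium bar 42 mm (x) by 136 mm (y), its flat top 24 mm over the deck.
- park_point (a point): nominal centre of the carriage top, over the housing's centre, 94 mm above the bench. THE CARRIAGE HAS STOPPED ANYWHERE ON ITS ORBIT: its true centre lies up to 6 mm off this point along the shaker's x and up to 6 mm along its y (not rotated), new each time. No pose tells it and it does not move when pushed: find the screws by touch or sight.
- lock_pin (a joint): spring-loaded steel lock pin in the carriage top, 7 mm wide, rounded, at x -15, y +48 mm from the carriage centre. 0 = up, 4 mm proud of the carriage; positive (m) = pressed down, about 0.004 under the flat platform. Springs back to 0 (0.5 to 1.1 N) when the pin hole comes over it at the end of the slide. Two shoulder screws stand on the carriage: see opening_left, opening_right.
- platform: loose platform folded from plain 4 mm aluminium sheet like an upturned tray: 64 mm (its x) by 196 mm (its y), 20 mm high, about 0.35 kg; four sides turned down, 2.5 mm thick; under the sheet it is hollow, 16 mm deep. Grip it across the 64 mm at its middle. Origin: centre of the lower edge plane, z up. It fits with its axes along the shaker's x and y (not turned half round).
- opening_left (a point): centre, on the sheet's top, of the round 23 mm opening of one keyhole, at platform y +78 mm; a slot 11 mm wide runs from it towards -y and ends 18 mm on. It goes over the screw at carriage y +60 mm. Both screws: neck 8 mm wide, 5.5 mm high; head 18 mm wide, 4 mm thick (head top 9.5 mm over the carriage top). So the heads have 2.5 mm play all round in the openings.
- opening_right (a point): the same for the other keyhole, at platform y -42 mm; it goes over the screw at carriage y -60 mm. Thus the platform is lowered with its origin 18 mm to the -y side of the carriage centre. With the heads through, the sheet lies flat on the carriage, platform origin 78 mm above the bench; if the heads are missed it rests at least 9.5 mm higher.
- push_end (a point): middle of the platform's outer end wall on the -y side (64 mm wide, 20 mm high), where it can be pushed. Pushed 18 mm towards +y against a few newtons, the slots pass under the screw heads until their ends stop at the screw necks. Home, the platform's origin stands over the carriage centre within 2 mm.
- pin_hole (a point): centre, on the sheet's top, of the 11 mm hole (platform x -15, y +48 mm) through which the lock pin springs up when the platform is home.
- mat (a point): top centre of the round black non-slip mat, 59 mm wide and 1.5 mm high, in the middle of the platform (21.5 mm above the platform's origin): here the bottle stands.
- bottle_medium: the middle-sized of the three capped laboratory glass bottles, the one to load: body 56 mm diameter, 137 mm high in all, about 0.2 kg, with a cap 32 mm diameter from 117 mm to the top (137 mm): grip the cap. Origin: centre of the underside, z up along the bottle. The three bottles stand in a row across the bench (along world y), about 90 mm apart, in any order.
- bottle_small: bystander: the smallest bottle, 50 mm diameter, 117 mm high. Origin: centre of the underside, z up.
- bottle_large: bystander: the largest bottle, 68 mm diameter, 167 mm high. Origin: centre of the underside, z up.

How it is judged (in metres and radians):
On the way, in this order (a step that is already met when the one before it is completed fails the run):
1. the platform lies flat on the carriage with both screw heads through its openings, not yet slid home (it holds the lock pin down), and has been let go (z of platform in the frame of shaker between 0.076 and 0.0798 m and angle between platform's own z axis and vertical below 0.03 rad and angle between the y axis of platform and the y axis of shaker, either way round below 0.08 rad and y of platform in the frame of shaker below -0.009 m and value of joint lock_pin above 0.0025 m and contact force between the fingers and platform below 0.3 N), for 0.2 s.
2. the platform has been slid home and the lock pin has sprung up through its hole (z of platform in the frame of shaker between 0.076 and 0.0798 m and y of platform in the frame of shaker between -0.0095 and 0.0095 m and angle between platform's own z axis and vertical below 0.03 rad and value of joint lock_pin below 0.001 m), for 0.2 s.
At the end, for the whole second after the job is handed in: The platform lies flat on the carriage (within 2 mm of height, 0.03 rad), fully home with the lock pin up through its hole (pin within 1 mm of its top position), and the middle-sized bottle stands upright (within 0.05 rad) and still on the mat, its centre within 7 mm of the platform's centre (all of step 2 and x of platform in the frame of shaker between -0.0095 and 0.0095 m and horizontal distance between bottle_medium and platform below 0.007 m and angle between bottle_medium's own z axis and vertical below 0.05 rad and z of bottle_medium in the frame of platform between 0.0195 and 0.0235 m and linear speed of bottle_medium below 0.02 m/s); the robot touches nothing.
It fails at once if another bottle is shoved more than 25 mm or knocked over (distance of any of bottle_small, bottle_large from where it was at the start of the episode above 0.025 m or angle between any of bottle_small, bottle_large's own z axis and vertical above 0.4 rad).
It fails at once if the middle-sized bottle is tipped over (angle between bottle_medium's own z axis and vertical above 0.7 rad).
It fails at once if the middle-sized bottle is let fall (it moves faster than 0.3 m/s while nothing holds it) (linear speed of bottle_medium above 0.3 m/s and contact force between the fingers and bottle_medium below 0.3 N).
It also fails if it takes over 67 s, if anything falls off the work surface, if the arm or the gripper's body presses on something with over 40 N, if the wrist force passes 120 N, or if a joint passes its speed limit or range.

### The arm

A 7-joint arm with a two-finger parallel gripper is mounted at the origin on a cart in front of the work surface, level with it; the furniture and walls round the work are solid. World frame = base frame: x ahead of the robot, y to its left, z up, the work surface at z = 0. Lengths are in m, angles in degrees, forces in N, time in s.
With the tool pointing down it reaches from about 0.425 to 0.875 m from the base axis. Payload 4.7 kg.
Tool frame: the origin (TCP) lies between the finger pads; the fingertips stand 17 mm ahead of it and the grasp point (between the pads) lies 2 mm behind it; z points along the fingers, y is the line along which they close (so a half turn about z gives the same grasp; the last joint's range is limited). The gripper opens to 87 mm and grips with 3 to 60 N. Pads are 19 mm wide; open, the fingers measure 117 mm over their backs; the gripper's body (75 mm by 190 mm) begins 51 mm behind the grasp point.
Start: joints at [76.152, 18.392, -4.016, 83.108, 1.295, 78.541, -3.26], TCP at [0.164, -0.629, 0.24] pointing down, gripper open.
Joint ranges: [-163.93, 163.93], [-17.29, 119.83], [-79.2, 71.16], [3.27, 140.29], [-89.18, 269.18], [5.43, 117.66], [-154.24, 154.24]. Speed limits (degrees/s): [147.25, 147.25, 180, 180, 180, 180, 180].

### API

Orientations are given as [roll, pitch, yaw] about the fixed x, y, z axes, in that order (R = Rz(yaw) Ry(pitch) Rx(roll)).
In Python, from cell import env, cams gives the robot as it stands.
- The arm moves only by the shell command python3 -m pendant 'ROWS' [FORCE]. ROWS is JSON, a list of rows, each an object of numbers: "tx", "ty", "tz": the shift along the tool's x, y, z each as a share of 0.05 m, from -1 to 1; "spin": the turn about the tool's z as a share of 4 degrees, from -1 to 1; "claw": the closure, from 0 (fully open) to 1 (shut). A call has 1 to 10 rows; each row shifts and turns the commanded pose from where the row before left it, along the tool's axes as they then stand; what a row does not reach is not made up. A row lasts 1/8 s, in which the tool goes at most 62.5 mm and 10.7 degrees, less where a joint would pass 70% of its speed; a pose out of reach is approached as far as the arm can. A call with a number of a shift or a turn outside -1 to 1 is refused whole. A call with a gripper value outside its range is refused whole. The fingers move at their own pace and stop on an object; FORCE is the grip in N (left out, the last holds). Time passes only in rows, so rows that do not move let the fingers close. It gives the time, the measured TCP pose, the force, the opening and the grip force at its end, in the units of the state.
- env.get_obs(): the state, without advancing time (a new reading comes with each control period).
- cams.read_camera(name): name is "scene" or "top"; returns the picture (420x560x3 uint8, red, green, blue); there is no depth.
- cams.camera_info(name): a dict with "fx", "fy", "cx", "cy" (pixels), "rvec" (rotation vector, rad) and "tvec" (3), from world to camera coordinates, as OpenCV has them. Camera axes: x right, y down, z forward; pixel columns grow to the right and rows downward; lengths in m; the calibration is good to about 2 mm. A picture is of the moment at which its call begins. camera_info takes no time and is no camera call.
- env.sign_off(): hands the job in; it is judged then, once.
The state is a dict: "time_s": time; "qpos": joint angles; "joint_velocities": joint speeds; "effort": joint torques, N m; "tool_pos": TCP position; "tool_rot": TCP orientation; "force": force on the tool from outside, world axes, zero at the start; "wrist_torque": the same for the moment, N m; "grip_width": finger opening in m; "grasp_force": force on a finger pad.
Only numpy, scipy, OpenCV 4.12 (cv2) and the standard library are available. Lean on these libraries where they do the work, as an engineer would, in place of code of your own. Each camera call takes 0.05 s, during which the arm holds its last target. There are 200 camera calls.

## Working session

There is one attempt and no reset: what is moved stays moved. The work goes in short steps, Python scripts to look and compute and a shell command to move; the robot and the scene stay as the last step left them, time stands still between calls to the robot, and variables do not carry over. Pictures are saved under pics/ and viewed, at most 10 in all, crops included, and the job is handed in when it is done.

```bash
ls; mkdir -p pics; python3 - <<'E'
from cell import env, cams
import cv2
o=env.get_obs(); print(o['time_s'],o['tool_pos'],o['tool_rot'],o['grip_width'])
for n in('scene','top'):
    cv2.imwrite(f'pics/{n}0.png',cams.read_camera(n)[:,:,::-1]); print(n,cams.camera_info(n))
E
```

```text
pics
0.0 [ 0.16427806 -0.62835137  0.23846316] [-1.79890740e+02  7.60880693e-03  1.46595818e+01] 0.08725031345657132
scene {'fx': 526.662071889878, 'fy': 526.662071889878, 'cx': 276.3020094006721, 'cy': 197.50241435145094, 'rvec': array([ 0.70405445, -2.66651681,  1.03614688]), 'tvec': array([0.41187858, 0.30811769, 1.1745888 ])}
top {'fx': 426.0704098521214, 'fy': 426.0704098521214, 'cx': 276.9883163773628, 'cy': 201.18753591817887, 'rvec': array([ 2.15341882, -2.1020952 ,  0.21876885]), 'tvec': array([-0.11060714,  0.51937715,  1.05364528])}
```

View pics/scene0.png

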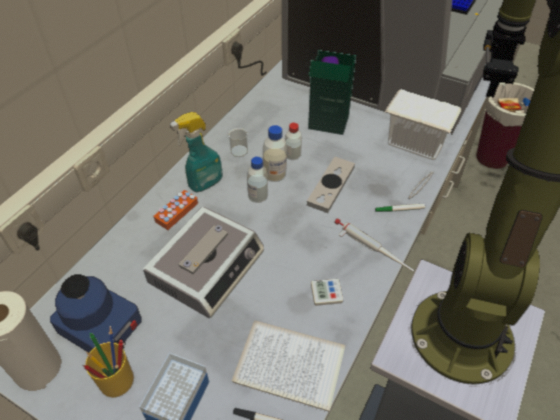

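View pics/top0.png

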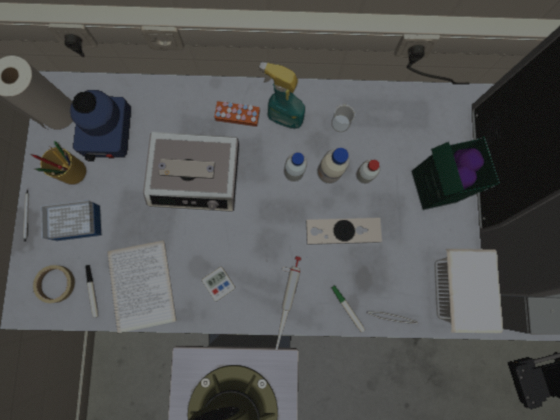

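The scene view shows the shaker at about (205,255), the platform at (332,185) and bottles at (258,175), (275,150) and (293,140). In the top view the shaker is at (192,172), the platform at (344,231), and the caps at (298,159) blue, (340,156) blue and (373,165) red. I'll zoom in next.

```bash
python3 - <<'E'
import cv2,numpy as np
t=cv2.imread('pics/top0.png'); s=cv2.imread('pics/scene0.png')
def crop(im,x,y,w,h,k): return cv2.resize(im[y:y+h,x:x+w],None,fx=k,fy=k,interpolation=cv2.INTER_CUBIC)
# top: A shaker x145-245,y130-215 ; B bottles/platform x280-390,y140-250
a=crop(t,280,145,110,100,5); cv2.imwrite('pics/c1.png',a)
b=np.vstack([crop(t,145,130,100,50,6),crop(s,145,205,100,50,6)])
cv2.imwrite('pics/c2.png',b)
c=crop(s,240,110,120,105,5); cv2.imwrite('pics/c3.png',c)
E
```

```text
(no output)
```

View pics/c1.png

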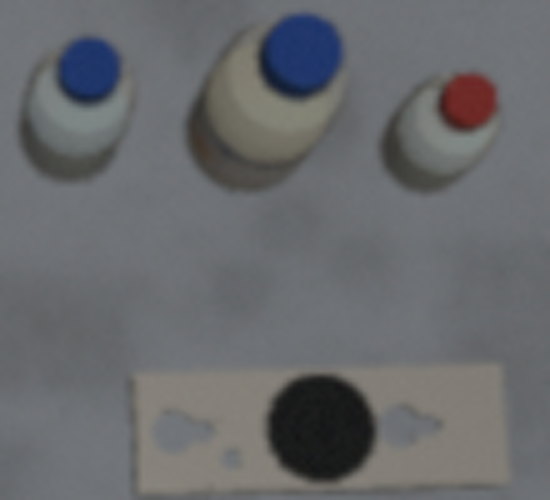

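View pics/c2.png

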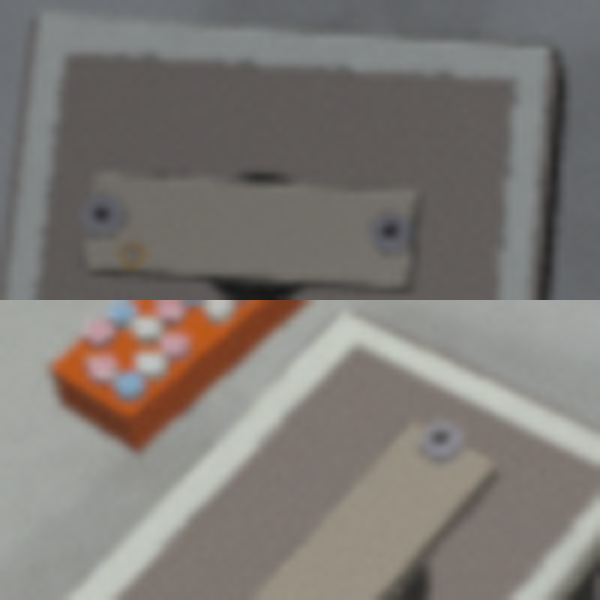

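View pics/c3.png

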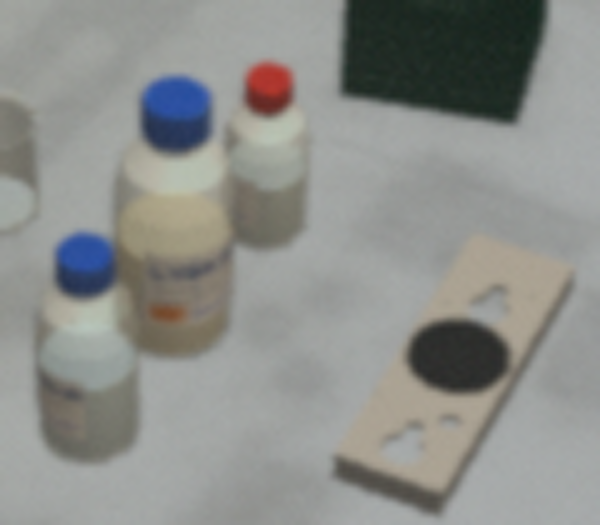

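c1 (5x crop of the top view) shows caps at top px (297.9,158.5), (340.3,155.7) and (373.7,165.1), the mat at (344.1,230.3), openings at (314.3,231.1) and (359.9,230.1), and slots pointing to -y. In c2 the screws are at top px (161.8,165.6) and (209.9,168.6). c3 shows the blue-cap bottle on the +y side as medium-sized and the red cap as small. Next I'll refine these and triangulate.

```bash
cat > h.py <<'E'
import cv2,numpy as np
from cell import env,cams
def PK(n):
    c=cams.camera_info(n); K=np.array([[c['fx'],0,c['cx']],[0,c['fy'],c['cy']],[0,0,1.]]); R=cv2.Rodrigues(c['rvec'])[0]
    return K,R,np.array(c['tvec'],float)
def proj(n,X):
    K,R,t=PK(n); p=K@(R@np.array(X,float)+t); return p[:2]/p[2]
def tri(a,b):
    Ps=[k@np.c_[r,t] for k,r,t in (PK('top'),PK('scene'))]
    X=cv2.triangulatePoints(Ps[0],Ps[1],np.array(a,float),np.array(b,float))[:,0]; X=X[:3]/X[3]
    return X,np.linalg.norm(proj('top',X)-a),np.linalg.norm(proj('scene',X)-b)
def back(n,p,z):
    K,R,t=PK(n); d=R.T@np.linalg.inv(K)@np.array([*p,1.]); o=-R.T@t
    return o+d*(z-o[2])/d[2]
def blob(im,p,r,mask):   # centroid of mask(im) in a window
    x,y=np.round(p).astype(int); w=im[y-r:y+r+1,x-r:x+r+1].astype(float); m=mask(w)
    yy,xx=np.mgrid[y-r:y+r+1,x-r:x+r+1]; return np.array([(xx*m).sum(),(yy*m).sum()])/m.sum(), m.sum()
dark=lambda th:(lambda w:np.clip(th-w.max(2),0,None))
E
python3 - <<'E'
from h import *
t=cv2.imread('pics/top0.png'); s=cv2.imread('pics/scene0.png')
np.set_printoptions(precision=4,suppress=True)
c=lambda x,y,k,x0,y0:np.array([(x+.5)/k-.5+x0,(y+.5)/k-.5+y0])
# mat
mt=blob(t,(344,230),14,lambda w:(w.max(2)<85)*1.)[0]; ms=blob(s,(331.8,181),12,lambda w:(w.max(2)<85)*1.)[0]
print('mat',mt,ms,tri(mt,ms))
for n,a,b in [('opL',c(172,431,5,280,145),c(402,443,5,240,110)),('opR',c(400,426,5,280,145),c(490,302,5,240,110)),('pinh',c(233,458,5,280,145),c(450,421,5,240,110)),
 ('capA',c(90,68,5,280,145),c(86,250,5,240,110)),('capB',c(302,54,5,280,145),c(178,97,5,240,110)),('capC',c(469,101,5,280,145),c(270,78,5,240,110))]:
    print(n,a,b,tri(a,b),back('top',a,.02))
for n,a in [('sL',c(101,214,6,145,130)),('sR',c(390,232,6,145,130)),('pin',c(131,255,6,145,130))]:
    a2=blob(t,a,2,dark(90))[0] if n!='pin' else a
    z=.1035 if n!='pin' else .098
    X=back('top',a2,z); ps=proj('scene',X); print(n,a,a2,X,'scene pred',ps)
    if n!='pin':
        b,_=blob(s,ps,3,dark(110)); print('  scene',b,tri(a2,b))
g=lambda w:np.clip(110-w.max(2),0,None)
print('mask check',s[226:231,215:222].max(2))
E
```

```text
mat [343.6863 230.2091] [331.1549 180.7606] (array([ 0.4547, -0.2757,  0.021 ]), np.float64(0.184727391111899), np.float64(0.11380397154803622))
opL [314.  230.8] [320.  198.2] (array([ 0.4506, -0.1969,  0.0258]), np.float64(0.15005710746245937), np.float64(0.09514885139363113)) [ 0.4509 -0.1976  0.02  ]
opR [359.6 229.8] [337.6 170. ] (array([ 0.4552, -0.3165,  0.0282]), np.float64(0.0944580479350783), np.float64(0.05716539487606712)) [ 0.4565 -0.3181  0.02  ]
pinh [326.2 236.2] [329.6 193.8] (array([ 0.4375, -0.2299,  0.0194]), np.float64(0.017086736550853226), np.float64(0.010736728346848131)) [ 0.4374 -0.2298  0.02  ]
capA [297.6 158.2] [256.8 159.6] (array([ 0.6138, -0.1445,  0.1368]), np.float64(0.28969299313991886), np.float64(0.1779010673125662)) [ 0.6482 -0.1518  0.02  ]
capB [340.  155.4] [275.2 129. ] (array([ 0.6146, -0.243 ,  0.1672]), np.float64(0.42766711296572635), np.float64(0.24874822724632584)) [ 0.6594 -0.2674  0.02  ]
capC [373.4 164.8] [293.6 125.2] (array([ 0.6078, -0.3343,  0.1172]), np.float64(0.259422024502719), np.float64(0.1488007734955994)) [ 0.6353 -0.3583  0.02  ]
sL [161.4167 165.25  ] [161.4248 165.1947] [0.5956 0.1928 0.1035] scene pred [186.9775 262.7007]
  scene [186.5676 262.5405] (array([0.5962, 0.193 , 0.1037]), np.float64(0.2412858435651147), np.float64(0.17524598895175517))
sR [209.5833 168.25  ] [209.5231 167.9692] [0.5917 0.0728 0.1035] scene pred [218.2182 227.5009]
  scene [217.825 227.45 ] (array([0.5923, 0.073 , 0.1034]), np.float64(0.22485302695375892), np.float64(0.1541771783220465))
pin [166.4167 172.0833] [166.4167 172.0833] [0.5797 0.1806 0.098 ] scene pred [196.2085 263.095 ]
mask check [[142 137 130 127 131 133 133]
 [141 129 106  93 109 136 137]
 [139 130 106  96 118 141 136]
 [130 134 135 136 140 138 131]
 [130 130 134 139 136 128 134]]
```

```bash
cat >> h.py <<'E'
def go(x,y,z,yaw):
    o=env.get_obs(); from scipy.spatial.transform import Rotation as Ro
    R=Ro.from_euler('xyz',o['tool_rot'],degrees=True).as_matrix(); d=R.T@(np.array([x,y,z])-o['tool_pos'])
    dy=(yaw-o['tool_rot'][2]+180)%360-180
    # shares if spun first (yaw at target, pointing down) and if not spun
    a=np.radians(yaw); w=np.array([x,y,z])-o['tool_pos']; d2=np.array([np.cos(a)*w[0]+np.sin(a)*w[1],np.sin(a)*w[0]-np.cos(a)*w[1],-w[2]])
    print('now',np.round(o['tool_pos'],4),np.round(o['tool_rot'],2),'F',np.round(o['force'],1),'grip',round(o['grip_width'],4),round(o['grasp_force'],1),'t',round(o['time_s'],2))
    print('shares now-axes',np.round(d/.05,2),' after-spin',np.round(d2/.05,2),' spin',round(-dy/4,2))
E
python3 - <<'E'
from h import *
t=cv2.imread('pics/top0.png')
w=t[205:260,295:395].max(2); m=(w>140).astype(np.uint8)
cs=cv2.findContours(m,cv2.RETR_EXTERNAL,cv2.CHAIN_APPROX_NONE)[0]; c=max(cs,key=cv2.contourArea)
print(cv2.minAreaRect(c)); b=cv2.boxPoints(cv2.minAreaRect(c))+[295,205]
P=np.array([back('top',p,.02)[:2] for p in b]); print(P, P.mean(0))
for i in range(4):
    d=P[(i+1)%4]-P[i]; print(np.hypot(*d),np.degrees(np.arctan2(-d[0],d[1])))
go(.4547,-.276,.24,92.3)
E
```

```text
Traceback (most recent call last):
ValueError: max() iterable argument is empty
```

```bash
python3 -m pendant '[{"spin":-1},{"spin":-1},{"spin":-1},{"spin":-1},{"spin":-1},{"spin":-1},{"spin":-1},{"spin":-1},{"spin":-1},{"spin":-1}]'; python3 -m pendant '[{"spin":-1},{"spin":-1},{"spin":-1},{"spin":-1},{"spin":-1},{"spin":-1},{"spin":-1},{"spin":-1},{"spin":-1},{"spin":-0.5}]'; python3 -c "
from h import *
go(.4547,-.276,.24,92.3)"
```

```text
now [ 0.1643 -0.6284  0.2386] [-1.799e+02  1.000e-02  1.466e+01] F [-0.2 -0.3  0.5] grip 0.0872 0.0 t 0.1
shares now-axes [ 7.4  -5.35 -0.02]  after-spin [ 6.81  6.09 -0.03]  spin -19.41invalid input at $[0]: expected keys tx, ty, tz, spin, claw
invalid input at $[0]: expected keys tx, ty, tz, spin, claw
```

```bash
python3 - <<'E'
from h import *
t=cv2.imread('pics/top0.png')
w=t[205:260,295:395].astype(int); print(w[25,55-40],w[5,5])
d=w[:,:,2]-w[:,:,0]; m=cv2.morphologyEx((d>8).astype(np.uint8),cv2.MORPH_OPEN,np.ones((3,3)))
cs=cv2.findContours(m,cv2.RETR_EXTERNAL,cv2.CHAIN_APPROX_NONE)[0]; c=max(cs,key=cv2.contourArea)
b=cv2.boxPoints(cv2.minAreaRect(c))+[295,205]
P=np.array([back('top',p,.02)[:2] for p in b]); print(P, P.mean(0))
for i in range(4):
    d=P[(i+1)%4]-P[i]; print(np.hypot(*d),np.degrees(np.arctan2(-d[0],d[1])))
E
z='"tx":0,"ty":0,"tz":0'
python3 -m pendant '[{"tx":0,"ty":0,"tz":0,"spin":-1,"claw":0},{"tx":0,"ty":0,"tz":0,"spin":-1,"claw":0},{"tx":0,"ty":0,"tz":0,"spin":-1,"claw":0},{"tx":0,"ty":0,"tz":0,"spin":-1,"claw":0},{"tx":0,"ty":0,"tz":0,"spin":-1,"claw":0},{"tx":0,"ty":0,"tz":0,"spin":-1,"claw":0},{"tx":0,"ty":0,"tz":0,"spin":-1,"claw":0},{"tx":0,"ty":0,"tz":0,"spin":-1,"claw":0},{"tx":0,"ty":0,"tz":0,"spin":-1,"claw":0},{"tx":0,"ty":0,"tz":0,"spin":-1,"claw":0}]'
python3 -m pendant '[{"tx":0,"ty":0,"tz":0,"spin":-1,"claw":0},{"tx":0,"ty":0,"tz":0,"spin":-1,"claw":0},{"tx":0,"ty":0,"tz":0,"spin":-1,"claw":0},{"tx":0,"ty":0,"tz":0,"spin":-1,"claw":0},{"tx":0,"ty":0,"tz":0,"spin":-1,"claw":0},{"tx":0,"ty":0,"tz":0,"spin":-1,"claw":0},{"tx":0,"ty":0,"tz":0,"spin":-1,"claw":0},{"tx":0,"ty":0,"tz":0,"spin":-1,"claw":0},{"tx":0,"ty":0,"tz":0,"spin":-1,"claw":0},{"tx":0,"ty":0,"tz":0,"spin":-0.5,"claw":0}]'
python3 -c "
from h import *
go(.4547,-.276,.24,92.3)"
```

```text
[121 123 124] [106 103 101]
[[ 0.47908269 -0.17766214]
 [ 0.48415951 -0.25905257]
 [ 0.42294539 -0.26104082]
 [ 0.41802516 -0.18048013]] [ 0.45105319 -0.21955891]
0.0815486136790474 -176.4307323982718
0.06124640114662685 91.86033276059504
0.08071080483000406 3.494987026821066
0.06112251904508288 -87.35749824894421
time_s: 1.35
tool_pos: [0.1644, -0.6286, 0.2389]
tool_rot: [-180.0, -0.0, 54.8]
force: [-0.8, -0.3, -0.4]
grip_width: 0.0872
grasp_force: 0.0
time_s: 2.6
tool_pos: [0.1643, -0.6286, 0.239]
tool_rot: [-180.0, -0.1, 92.7]
force: [-0.0, -0.5, 0.0]
grip_width: 0.0871
grasp_force: 0.0
now [ 0.1643 -0.6286  0.239 ] [-1.7999e+02 -5.0000e-02  9.2720e+01] F [-0.  -0.5  0. ] grip 0.0871 0.0 t 2.6
shares now-axes [ 6.77  6.14 -0.01]  after-spin [ 6.81  6.09 -0.02]  spin 0.1
```

```bash
python3 -m pendant '[{"tx":0.68,"ty":0.61,"tz":0,"spin":0,"claw":0},{"tx":0.68,"ty":0.61,"tz":0,"spin":0,"claw":0},{"tx":0.68,"ty":0.61,"tz":0,"spin":0,"claw":0},{"tx":0.68,"ty":0.61,"tz":0,"spin":0,"claw":0},{"tx":0.68,"ty":0.61,"tz":0,"spin":0,"claw":0},{"tx":0.68,"ty":0.61,"tz":0,"spin":0,"claw":0},{"tx":0.68,"ty":0.61,"tz":0,"spin":0,"claw":0},{"tx":0.68,"ty":0.62,"tz":0,"spin":0,"claw":0},{"tx":0.68,"ty":0.62,"tz":0,"spin":0,"claw":0},{"tx":0.65,"ty":0.62,"tz":0,"spin":0,"claw":0}]'
python3 -m pendant '[{"tx":0,"ty":0,"tz":0.6,"spin":0,"claw":0},{"tx":0,"ty":0,"tz":0.9,"spin":0,"claw":0},{"tx":0,"ty":0,"tz":0.8,"spin":0,"claw":0},{"tx":0,"ty":0,"tz":0.5,"spin":0,"claw":0},{"tx":0,"ty":0,"tz":0,"spin":0,"claw":0}]'
python3 - <<'E'
from h import *
go(.4547,-.276,.021,92.7)
for n in('scene','top'): cv2.imwrite(f'pics/{n}1.png',cams.read_camera(n)[:,:,::-1])
t=cv2.imread('pics/top1.png');s=cv2.imread('pics/scene1.png')
k=lambda im,x,y:cv2.resize(im[y:y+110,x:x+130],None,fx=3,fy=3,interpolation=cv2.INTER_CUBIC)
cv2.imwrite('pics/d1.png',np.hstack([k(t,280,160),k(s,270,110)]))
E
```

```text
time_s: 3.85
tool_pos: [0.4556, -0.2752, 0.2396]
tool_rot: [-180.0, 0.0, 92.6]
force: [0.4, -0.5, 0.5]
grip_width: 0.0873
grasp_force: 0.0
time_s: 4.47
tool_pos: [0.4533, -0.2756, 0.0976]
tool_rot: [-179.8, -0.2, 92.7]
force: [0.5, -0.0, -0.2]
grip_width: 0.0873
grasp_force: 0.0
now [ 0.4533 -0.2756  0.0976] [-1.7979e+02 -1.7000e-01  9.2660e+01] F [ 0.5 -0.  -0.2] grip 0.0873 0.0 t 4.47
shares now-axes [-0.01  0.03  1.53]  after-spin [-0.01  0.03  1.53]  spin -0.01
```

View pics/d1.png

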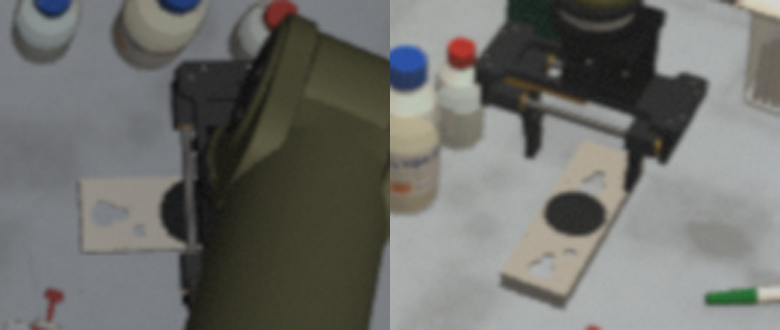

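The view shows the open fingers straddling the platform in line with the mat (scene crop, fingers at (530,130) and (632,170)), so I can descend and grip.

```bash
python3 -m pendant '[{"tx":0,"ty":0.02,"tz":0.6,"spin":0,"claw":0},{"tx":0,"ty":0,"tz":0.6,"spin":0,"claw":0},{"tx":0,"ty":0,"tz":0.31,"spin":0,"claw":0},{"tx":0,"ty":0,"tz":0,"spin":0,"claw":0},{"tx":0,"ty":0,"tz":0,"spin":0,"claw":1},{"tx":0,"ty":0,"tz":0,"spin":0,"claw":1},{"tx":0,"ty":0,"tz":0,"spin":0,"claw":1},{"tx":0,"ty":0,"tz":0,"spin":0,"claw":1},{"tx":0,"ty":0,"tz":0,"spin":0,"claw":1}]' 25
python3 -c "
from h import *
go(.593,.115,.26,88.14)"
```

```text
time_s: 5.7
tool_pos: [0.4557, -0.2769, 0.0247]
tool_rot: [-180.0, 0.0, 92.7]
force: [-2.9, 0.1, 5.3]
grip_width: 0.064
grasp_force: 25.0
now [ 0.4557 -0.2769  0.0247] [-1.7997e+02  4.0000e-02  9.2650e+01] F [-2.9  0.1  5.3] grip 0.064 25.0 t 5.7
shares now-axes [ 7.7   3.1  -4.71]  after-spin [ 7.92  2.49 -4.71]  spin 1.13
```

```bash
python3 -m pendant '[{"tx":0,"ty":0,"tz":-0.4,"spin":0,"claw":1},{"tx":0,"ty":0,"tz":-0.8,"spin":0,"claw":1},{"tx":0,"ty":0,"tz":-0.9,"spin":0,"claw":1},{"tx":0,"ty":0,"tz":-0.9,"spin":0.28,"claw":1},{"tx":0,"ty":0,"tz":-0.9,"spin":0.28,"claw":1},{"tx":0,"ty":0,"tz":-0.6,"spin":0.28,"claw":1},{"tx":0,"ty":0,"tz":-0.2,"spin":0.28,"claw":1},{"tx":0,"ty":0,"tz":0,"spin":0,"claw":1}]'
python3 -c "
from h import *
go(.5936,.1138,.26,88.14)"
```

```text
time_s: 6.7
tool_pos: [0.4556, -0.2763, 0.2581]
tool_rot: [-180.0, -0.0, 88.2]
force: [0.7, -0.9, -4.0]
grip_width: 0.0637
grasp_force: 25.0
now [ 0.4556 -0.2763  0.2581] [-1.7995e+02 -3.0000e-02  8.8180e+01] F [ 0.7 -0.9 -4. ] grip 0.0637 25.0 t 6.7
shares now-axes [ 7.89  2.51 -0.04]  after-spin [ 7.89  2.5  -0.04]  spin 0.01
```

```bash
python3 -m pendant '[{"tx":0.4,"ty":0.12,"tz":0,"spin":0,"claw":1},{"tx":0.7,"ty":0.22,"tz":0,"spin":0,"claw":1},{"tx":0.9,"ty":0.28,"tz":0,"spin":0,"claw":1},{"tx":0.9,"ty":0.28,"tz":0,"spin":0,"claw":1},{"tx":1,"ty":0.32,"tz":0,"spin":0,"claw":1},{"tx":1,"ty":0.32,"tz":0,"spin":0,"claw":1},{"tx":1,"ty":0.32,"tz":0,"spin":0,"claw":1},{"tx":0.9,"ty":0.28,"tz":0,"spin":0,"claw":1},{"tx":0.7,"ty":0.22,"tz":0,"spin":0,"claw":1},{"tx":0.39,"ty":0.14,"tz":0,"spin":0,"claw":1}]'
python3 -m pendant '[{"tx":0,"ty":0,"tz":0.6,"spin":0,"claw":1},{"tx":0,"ty":0,"tz":0.9,"spin":0,"claw":1},{"tx":0,"ty":0,"tz":0.8,"spin":0,"claw":1},{"tx":0,"ty":0,"tz":0.28,"spin":0,"claw":1},{"tx":0,"ty":0,"tz":0,"spin":0,"claw":1}]'
python3 - <<'E'
from h import *
go(.5936,.1138,.1027,88.14)
for n in('scene','top'): cv2.imwrite(f'pics/{n}2.png',cams.read_camera(n)[:,:,::-1])
t=cv2.imread('pics/top2.png');s=cv2.imread('pics/scene2.png')
k=lambda im,x,y:cv2.resize(im[y:y+100,x:x+100],None,fx=4,fy=4,interpolation=cv2.INTER_CUBIC)
cv2.imwrite('pics/d2.png',np.hstack([k(t,140,120),k(s,160,190)]))
E
```

```text
time_s: 7.95
tool_pos: [0.592, 0.1186, 0.2574]
tool_rot: [-179.8, -0.1, 88.5]
force: [-0.2, -1.2, -5.0]
grip_width: 0.0638
grasp_force: 25.0
time_s: 8.57
tool_pos: [0.5924, 0.1146, 0.1291]
tool_rot: [-179.9, -0.0, 88.2]
force: [0.0, -0.0, -3.4]
grip_width: 0.0637
grasp_force: 25.0
now [0.5924 0.1146 0.1291] [-1.7986e+02 -2.0000e-02  8.8230e+01] F [ 0.  -0.  -3.4] grip 0.0637 25.0 t 8.57
shares now-axes [-0.02  0.03  0.53]  after-spin [-0.02  0.02  0.53]  spin 0.02
```

View pics/d2.png

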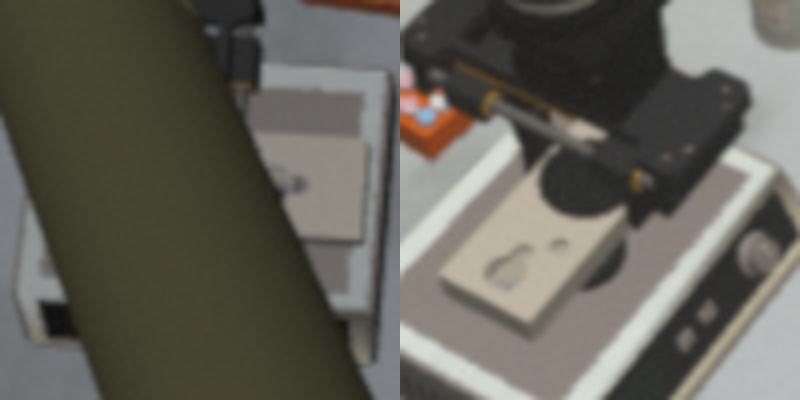

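The scene crop shows the pin hole at px (200,251), the left opening at about (186.5,257.5), and the screw visible inside it. The top crop shows the right end edge at about px (231,167). I'll check these numerically.

```bash
python3 - <<'E'
from h import *
s=cv2.imread('pics/scene2.png')
np.set_printoptions(precision=4,suppress=True)
th=np.radians(-1.8); R=np.array([[np.cos(th),-np.sin(th)],[np.sin(th),np.cos(th)]])
c=np.array([.5924,.1146+.0012])
f=lambda x,y,z=.1244:[*(c+R@[x,y]),z]
for n,p in [('pinh',(-.015,.048)),('opL',(0,.078)),('slotend',(0,.060)),('c1',(-.032,.098)),('c2',(.032,.098)),]:
    print(n,proj('scene',f(*p)),proj('top',f(*p)))
for n,p in [('c-R',(-.032,-.098)),('c+R',(.032,-.098)),('opR',(0,-.042))]: print(n,proj('top',f(*p)))
print('screwL',proj('scene',[.5962,.193,.1035]),'target delta xy', )
cv2.imwrite('pics/d3.png',np.hstack([cv2.resize(s[235:285,163:223],None,fx=8,fy=8,interpolation=cv2.INTER_CUBIC)[:400],
 cv2.resize(cv2.imread('pics/top2.png')[145:185,200:240],None,fx=8,fy=8,interpolation=cv2.INTER_CUBIC)[:320] if 0 else cv2.resize(cv2.imread('pics/top2.png')[145:195,200:240],None,fx=8,fy=8,interpolation=cv2.INTER_CUBIC)]))
E
```

```text
pinh [199.3099 251.1864] [170.5235 169.79  ]
opL [185.7496 257.6517] [158.8773 163.1684]
slotend [190.7334 252.0807] [166.2384 163.5853]
c1 [191.6216 270.1928] [149.2463 175.3852]
c2 [168.8212 257.8452] [152.1299 150.1718]
c-R [229.8057 179.9332]
c+R [231.7533 154.6963]
opR [207.9217 165.9463]
screwL [186.7242 262.66  ] target delta xy
```

View pics/d3.png

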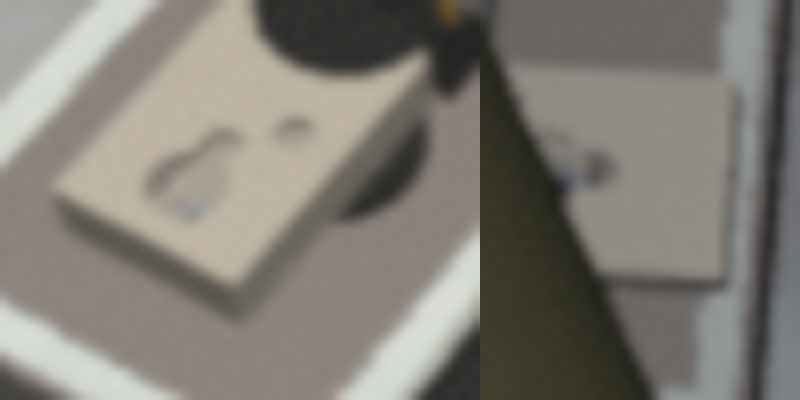

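The corner and pin-hole pixels agree with the assumed pose within about 1–2 mm. I'll correct by +1.5 mm in x and lower by feel.

```bash
python3 -m pendant '[{"tx":0,"ty":0.03,"tz":0,"spin":0,"claw":1},{"tx":0,"ty":0,"tz":0.1,"spin":0,"claw":1},{"tx":0,"ty":0,"tz":0.1,"spin":0,"claw":1},{"tx":0,"ty":0,"tz":0.1,"spin":0,"claw":1},{"tx":0,"ty":0,"tz":0.06,"spin":0,"claw":1},{"tx":0,"ty":0,"tz":0.06,"spin":0,"claw":1},{"tx":0,"ty":0,"tz":0,"spin":0,"claw":1}]'
python3 -c "
from h import *
go(.5940,.1146,.1027,88.14)"
```

```text
time_s: 9.55
tool_pos: [0.5947, 0.1138, 0.1087]
tool_rot: [-180.0, 0.0, 88.2]
force: [-0.0, 0.2, -4.5]
grip_width: 0.0637
grasp_force: 25.0
now [0.5947 0.1138 0.1087] [-1.7997e+02  1.0000e-02  8.8180e+01] F [-0.   0.2 -4.5] grip 0.0637 25.0 t 9.55
shares now-axes [ 0.02 -0.01  0.12]  after-spin [ 0.02 -0.01  0.12]  spin 0.01
```

```bash
python3 -m pendant '[{"tx":0,"ty":0,"tz":0.04,"spin":0,"claw":1},{"tx":0,"ty":0,"tz":0.04,"spin":0,"claw":1},{"tx":0,"ty":0,"tz":0.03,"spin":0,"claw":1},{"tx":0,"ty":0,"tz":0,"spin":0,"claw":1}]'
python3 -c "
from h import *
go(.5940,.1146,.1027,88.14)"
```

```text
time_s: 10.05
tool_pos: [0.595, 0.1138, 0.1035]
tool_rot: [180.0, -0.0, 88.2]
force: [0.9, 0.4, -2.9]
grip_width: 0.064
grasp_force: 25.0
now [0.595  0.1138 0.1035] [179.99  -0.    88.18] F [ 0.9  0.4 -2.9] grip 0.064 25.0 t 10.05
shares now-axes [ 0.02 -0.02  0.02]  after-spin [ 0.02 -0.02  0.02]  spin 0.01
```

Heads are through and contact is starting, so I'll lower slightly more and release.

```bash
python3 -m pendant '[{"tx":0,"ty":0,"tz":0.02,"spin":0,"claw":1},{"tx":0,"ty":0,"tz":0.01,"spin":0,"claw":1},{"tx":0,"ty":0,"tz":0,"spin":0,"claw":0},{"tx":0,"ty":0,"tz":0,"spin":0,"claw":0},{"tx":0,"ty":0,"tz":0,"spin":0,"claw":0},{"tx":0,"ty":0,"tz":0,"spin":0,"claw":0},{"tx":0,"ty":0,"tz":0,"spin":0,"claw":0}]'
python3 -m pendant '[{"tx":0,"ty":0,"tz":-0.3,"spin":0,"claw":0},{"tx":0,"ty":0,"tz":-0.8,"spin":0,"claw":0},{"tx":0,"ty":0,"tz":-0.9,"spin":0,"claw":0},{"tx":-0.5,"ty":0,"tz":0,"spin":0,"claw":0.55},{"tx":-0.9,"ty":0,"tz":0,"spin":0,"claw":0.55},{"tx":-0.9,"ty":0,"tz":0,"spin":0,"claw":0.55},{"tx":-0.5,"ty":0,"tz":0,"spin":0,"claw":0.55},{"tx":0,"ty":0,"tz":0,"spin":0,"claw":0.55}]'
python3 - <<'E'
from h import *
go(.5930,-.02,.1,88.14)
for n in('scene','top'): cv2.imwrite(f'pics/{n}3.png',cams.read_camera(n)[:,:,::-1])
k=lambda im,x,y:cv2.resize(im[y:y+100,x:x+100],None,fx=4,fy=4,interpolation=cv2.INTER_CUBIC)
cv2.imwrite('pics/d4.png',np.hstack([k(cv2.imread('pics/top3.png'),145,120),k(cv2.imread('pics/scene3.png'),160,190)]))
E
```

```text
time_s: 10.92
tool_pos: [0.5949, 0.1138, 0.102]
tool_rot: [-180.0, 0.0, 88.2]
force: [-0.5, -0.9, -0.7]
grip_width: 0.0868
grasp_force: 0.0
time_s: 11.92
tool_pos: [0.5907, -0.0288, 0.2028]
tool_rot: [179.9, 0.1, 87.9]
force: [-0.2, 0.4, -1.3]
grip_width: 0.0453
grasp_force: 0.0
now [ 0.5907 -0.0288  0.2028] [1.7995e+02 6.0000e-02 8.7910e+01] F [-0.2  0.4 -1.3] grip 0.0453 0.0 t 11.93
shares now-axes [0.18 0.04 2.06]  after-spin [0.18 0.04 2.06]  spin -0.06
```

View pics/d4.png

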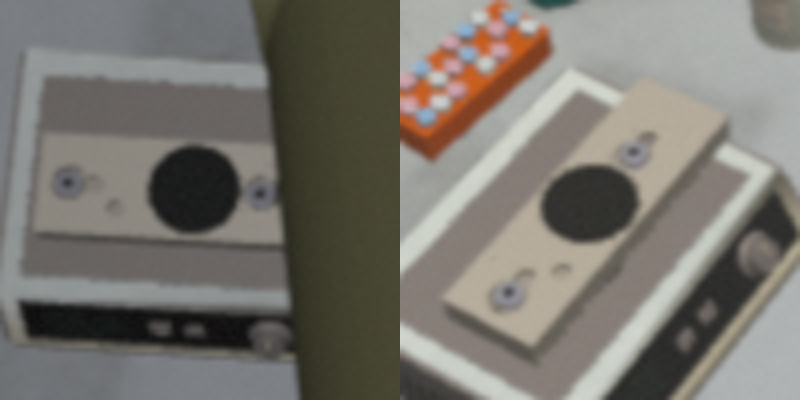

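Both heads are clearly through and the platform lies flat (scene crop, heads at (508,294) and (633,152)). Next I'll lower behind the push end and push.

```bash
python3 -m pendant '[{"tx":0,"ty":0.04,"tz":0.5,"spin":0,"claw":0.55},{"tx":0,"ty":0,"tz":0.8,"spin":0,"claw":0.55},{"tx":0,"ty":0,"tz":0.6,"spin":0,"claw":0.55},{"tx":0,"ty":0,"tz":0.1,"spin":0,"claw":0.55},{"tx":0.1,"ty":0,"tz":0,"spin":0,"claw":0.55},{"tx":0.2,"ty":0,"tz":0,"spin":0,"claw":0.55},{"tx":0.2,"ty":0,"tz":0,"spin":0,"claw":0.55},{"tx":0,"ty":0,"tz":0,"spin":0,"claw":0.55}]'
python3 -m pendant '[{"tx":0.1,"ty":0,"tz":0,"spin":0,"claw":0.55},{"tx":0.1,"ty":0,"tz":0,"spin":0,"claw":0.55},{"tx":0.1,"ty":0,"tz":0,"spin":0,"claw":0.55},{"tx":0,"ty":0,"tz":0,"spin":0,"claw":0.55}]'
```

```text
time_s: 13.02
tool_pos: [0.5936, 0.0006, 0.1028]
tool_rot: [179.9, -0.0, 88.3]
force: [0.1, -0.7, 0.3]
grip_width: 0.0394
grasp_force: 0.0
time_s: 13.52
tool_pos: [0.5937, 0.0137, 0.102]
tool_rot: [-180.0, 0.0, 88.2]
force: [-0.7, -1.9, 0.9]
grip_width: 0.0392
grasp_force: 1.0
```

```bash
python3 -m pendant '[{"tx":0.08,"ty":0,"tz":0,"spin":0,"claw":0.55},{"tx":0.08,"ty":0,"tz":0,"spin":0,"claw":0.55},{"tx":0,"ty":0,"tz":0,"spin":0,"claw":0.55}]'
python3 -m pendant '[{"tx":0.06,"ty":0,"tz":0,"spin":0,"claw":0.55},{"tx":0,"ty":0,"tz":0,"spin":0,"claw":0.55}]'
```

```text
time_s: 13.9
tool_pos: [0.5937, 0.0225, 0.1019]
tool_rot: [-180.0, -0.0, 88.2]
force: [-1.6, -2.1, 1.1]
grip_width: 0.0395
grasp_force: 1.1
time_s: 14.15
tool_pos: [0.5939, 0.0248, 0.1019]
tool_rot: [-180.0, 0.0, 88.2]
force: [-1.7, -3.2, 2.2]
grip_width: 0.0394
grasp_force: 1.8
```

```bash
python3 -m pendant '[{"tx":0.05,"ty":0,"tz":0,"spin":0,"claw":0.55},{"tx":0,"ty":0,"tz":0,"spin":0,"claw":0.55}]'
python3 -m pendant '[{"tx":0.04,"ty":0,"tz":0,"spin":0,"claw":0.55},{"tx":0,"ty":0,"tz":0,"spin":0,"claw":0.55}]'
python3 -m pendant '[{"tx":0.04,"ty":0,"tz":0,"spin":0,"claw":0.55},{"tx":0,"ty":0,"tz":0,"spin":0,"claw":0.55}]'
```

```text
time_s: 14.4
tool_pos: [0.5939, 0.025, 0.1019]
tool_rot: [-179.9, 0.2, 88.1]
force: [-1.9, -7.8, 3.0]
grip_width: 0.0391
grasp_force: 3.6
time_s: 14.65
tool_pos: [0.5939, 0.0251, 0.1019]
tool_rot: [-179.9, 0.3, 88.1]
force: [-3.0, -10.3, 3.8]
grip_width: 0.0393
grasp_force: 5.1
time_s: 14.9
tool_pos: [0.5939, 0.0252, 0.1019]
tool_rot: [-179.9, 0.5, 88.0]
force: [-3.6, -12.9, 4.6]
grip_width: 0.0392
grasp_force: 6.6
```

The push stopped hard with the force at 13 N, so the platform is home. I'll back off, go up over the bottle, and check.

```bash
python3 -m pendant '[{"tx":-0.3,"ty":0,"tz":0,"spin":0,"claw":0.55},{"tx":-0.4,"ty":0,"tz":0,"spin":0,"claw":0.55},{"tx":0,"ty":0,"tz":-0.7,"spin":0,"claw":0},{"tx":0,"ty":0,"tz":-0.9,"spin":0,"claw":0},{"tx":-0.2,"ty":0,"tz":-0.7,"spin":0,"claw":0},{"tx":-0.7,"ty":0.15,"tz":-0.1,"spin":0,"claw":0},{"tx":-0.8,"ty":0.15,"tz":0,"spin":0,"claw":0},{"tx":-0.6,"ty":0.1,"tz":0,"spin":0,"claw":0},{"tx":0,"ty":0,"tz":0,"spin":0,"claw":0}]'
python3 - <<'E'
from h import *
go(.6138,-.1445,.134,88.14)
for n in('scene','top'): cv2.imwrite(f'pics/{n}4.png',cams.read_camera(n)[:,:,::-1])
k=lambda im,x,y,w,h,f:cv2.resize(im[y:y+h,x:x+w],None,fx=f,fy=f,interpolation=cv2.INTER_CUBIC)
t=cv2.imread('pics/top4.png');s=cv2.imread('pics/scene4.png')
cv2.imwrite('pics/d5.png',np.hstack([k(t,145,140,100,75,4),k(s,160,200,100,75,4)]))
E
```

```text
time_s: 16.02
tool_pos: [0.6095, -0.1233, 0.2214]
tool_rot: [180.0, -0.0, 87.9]
force: [-1.2, 0.3, -0.6]
grip_width: 0.0863
grasp_force: 0.0
now [ 0.6095 -0.1233  0.2214] [ 1.7999e+02 -1.0000e-02  8.7850e+01] F [-1.2  0.3 -0.6] grip 0.0863 0.0 t 16.02
shares now-axes [-0.42  0.1   1.75]  after-spin [-0.42  0.1   1.75]  spin -0.07
```

View pics/d5.png

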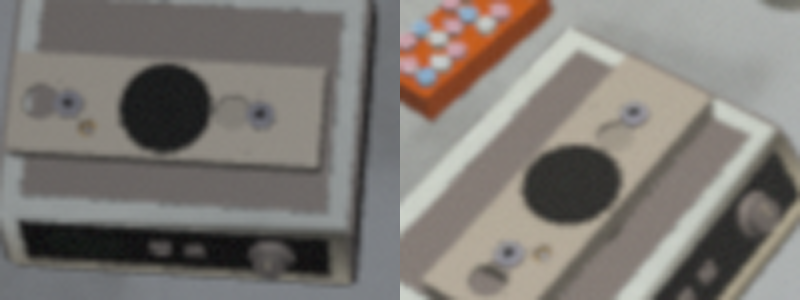

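The platform is home: heads sit at the slot ends, and the brass pin shows in its hole at top crop (87,127). I'll measure the mat and then grasp the bottle.

```bash
python3 - <<'E'
from h import *
t=cv2.imread('pics/top4.png');s=cv2.imread('pics/scene4.png')
f=lambda w:(w.max(2)<75)*1.
mt,a=blob(t,(145+165/4,140+108/4),13,f); ms,b=blob(s,(160+172/4,200+184/4),13,f)
mt,a=blob(t,mt,12,f); ms,b=blob(s,ms,13,f)
print(mt,ms,a,b,tri(mt,ms),back('top',mt,.0995),back('scene',ms,.0995))
E
python3 -m pendant '[{"tx":-0.2,"ty":0.05,"tz":0,"spin":0,"claw":0},{"tx":-0.22,"ty":0.05,"tz":0,"spin":0,"claw":0},{"tx":0,"ty":0,"tz":0.4,"spin":0,"claw":0},{"tx":0,"ty":0,"tz":0.6,"spin":0,"claw":0},{"tx":0,"ty":0,"tz":0.4,"spin":0,"claw":0},{"tx":0,"ty":0,"tz":0.32,"spin":0,"claw":0},{"tx":0,"ty":0,"tz":0,"spin":0,"claw":0}]'
```

```text
[185.92010309 166.55670103] [202.46969697 245.61515152] 388.0 330.0 (array([0.59557599, 0.13295   , 0.09843021]), np.float64(0.1687831886156963), np.float64(0.11924492354814568)) [0.59486861 0.13257865 0.0995    ] [0.5952937  0.13359443 0.0995    ]
time_s: 17.0
tool_pos: [0.613, -0.1402, 0.1345]
tool_rot: [-179.9, -0.0, 88.2]
force: [-1.0, 0.1, -0.3]
grip_width: 0.0871
grasp_force: 0.0
```

```bash
python3 -m pendant '[{"tx":-0.08,"ty":0.01,"tz":0,"spin":0,"claw":0},{"tx":0,"ty":0,"tz":0,"spin":0,"claw":0.5},{"tx":0,"ty":0,"tz":0,"spin":0,"claw":1},{"tx":0,"ty":0,"tz":0,"spin":0,"claw":1},{"tx":0,"ty":0,"tz":0,"spin":0,"claw":1},{"tx":0,"ty":0,"tz":0,"spin":0,"claw":1},{"tx":0,"ty":0,"tz":0,"spin":0,"claw":1},{"tx":0,"ty":0,"tz":0,"spin":0,"claw":1},{"tx":0,"ty":0,"tz":0,"spin":0,"claw":1}]' 20
```

```text
time_s: 18.12
tool_pos: [0.6143, -0.1445, 0.136]
tool_rot: [180.0, 0.0, 88.2]
force: [0.7, 0.5, -0.1]
grip_width: 0.0315
grasp_force: 20.0
```

```bash
python3 -m pendant '[{"tx":0,"ty":0,"tz":-0.2,"spin":0,"claw":1},{"tx":0,"ty":0,"tz":-0.5,"spin":0,"claw":1},{"tx":0,"ty":0,"tz":-0.7,"spin":0,"claw":1},{"tx":0,"ty":0,"tz":-0.7,"spin":0,"claw":1},{"tx":0,"ty":0,"tz":-0.6,"spin":0,"claw":1},{"tx":0,"ty":0,"tz":-0.3,"spin":0,"claw":1},{"tx":0,"ty":0,"tz":0,"spin":0,"claw":1}]'
python3 -c "
from h import *
go(.5952,.133,.26,88.2)"
```

```text
time_s: 19.0
tool_pos: [0.6146, -0.1443, 0.2869]
tool_rot: [179.9, 0.0, 88.2]
force: [-0.1, 0.1, -2.7]
grip_width: 0.032
grasp_force: 20.0
now [ 0.6146 -0.1443  0.2869] [1.7991e+02 3.0000e-02 8.8180e+01] F [-0.1  0.1 -2.7] grip 0.032 20.0 t 19.0
shares now-axes [ 5.53 -0.56  0.53]  after-spin [ 5.53 -0.56  0.54]  spin -0.0
```

```bash
python3 -m pendant '[{"tx":0.2,"ty":-0.02,"tz":0,"spin":0,"claw":1},{"tx":0.5,"ty":-0.05,"tz":0,"spin":0,"claw":1},{"tx":0.7,"ty":-0.07,"tz":0,"spin":0,"claw":1},{"tx":0.8,"ty":-0.08,"tz":0,"spin":0,"claw":1},{"tx":0.8,"ty":-0.08,"tz":0,"spin":0,"claw":1},{"tx":0.8,"ty":-0.08,"tz":0,"spin":0,"claw":1},{"tx":0.7,"ty":-0.07,"tz":0,"spin":0,"claw":1},{"tx":0.5,"ty":-0.06,"tz":0,"spin":0,"claw":1},{"tx":0.35,"ty":-0.03,"tz":0,"spin":0,"claw":1},{"tx":0.18,"ty":-0.02,"tz":0,"spin":0,"claw":1}]'
python3 -m pendant '[{"tx":0,"ty":0,"tz":0.2,"spin":0,"claw":1},{"tx":0,"ty":0,"tz":0.35,"spin":0,"claw":1},{"tx":0,"ty":0,"tz":0.15,"spin":0,"claw":1},{"tx":0,"ty":0,"tz":0,"spin":0,"claw":1},{"tx":0,"ty":0,"tz":0,"spin":0,"claw":1}]'
python3 - <<'E'
from h import *
go(.5952,.133,.2355,88.2)
t=cams.read_camera('top')[:,:,::-1];s=cams.read_camera('scene')[:,:,::-1]
z=env.get_obs()['tool_pos'][2]+.001
f=lambda w:((w[:,:,0]-w[:,:,2])>50)*1.   # blue cap, if seen
for n,im in(('top',t),('scene',s)):
    p=proj(n,[.5952,.133,z-.01]); print(n,p,blob(im,p,16,f))
E
```

```text
time_s: 20.25
tool_pos: [0.5943, 0.1347, 0.2857]
tool_rot: [-180.0, 0.0, 88.3]
force: [0.2, 0.2, -2.5]
grip_width: 0.0316
grasp_force: 20.0
time_s: 20.88
tool_pos: [0.5953, 0.1326, 0.2513]
tool_rot: [180.0, -0.0, 88.1]
force: [0.3, 0.2, -0.3]
grip_width: 0.0319
grasp_force: 20.0
now [0.5953 0.1326 0.2513] [ 1.7998e+02 -1.0000e-02  8.8150e+01] F [ 0.3  0.2 -0.3] grip 0.0319 20.0 t 20.88
shares now-axes [ 0.01 -0.    0.32]  after-spin [ 0.01 -0.    0.32]  spin -0.01
top [173.02936459 148.71235226] (array([nan, nan]), np.float64(0.0))
scene [195.11459198 204.49228443] (array([192.46428571, 204.13095238]), np.float64(84.0))h.py:17: RuntimeWarning: invalid value encountered in divide
  yy,xx=np.mgrid[y-r:y+r+1,x-r:x+r+1]; return np.array([(xx*m).sum(),(yy*m).sum()])/m.sum(), m.sum()
```

```bash
python3 -m pendant '[{"tx":0,"ty":0,"tz":0.1,"spin":0,"claw":1},{"tx":0,"ty":0,"tz":0.1,"spin":0,"claw":1},{"tx":0,"ty":0,"tz":0.05,"spin":0,"claw":1},{"tx":0,"ty":0,"tz":0.03,"spin":0,"claw":1},{"tx":0,"ty":0,"tz":0,"spin":0,"claw":1},{"tx":0,"ty":0,"tz":0,"spin":0,"claw":1}]'
python3 -m pendant '[{"tx":0,"ty":0,"tz":0.02,"spin":0,"claw":1},{"tx":0,"ty":0,"tz":0,"spin":0,"claw":1}]'
python3 -m pendant '[{"tx":0,"ty":0,"tz":0.02,"spin":0,"claw":1},{"tx":0,"ty":0,"tz":0,"spin":0,"claw":1}]'
```

```text
time_s: 21.72
tool_pos: [0.5951, 0.1329, 0.2372]
tool_rot: [180.0, -0.0, 88.2]
force: [0.8, 0.4, -2.0]
grip_width: 0.0321
grasp_force: 20.0
time_s: 21.98
tool_pos: [0.595, 0.1328, 0.236]
tool_rot: [-180.0, 0.0, 88.2]
force: [0.4, -0.5, -1.7]
grip_width: 0.0317
grasp_force: 20.0
time_s: 22.22
tool_pos: [0.5952, 0.1329, 0.2355]
tool_rot: [180.0, -0.0, 88.2]
force: [0.2, 0.2, 0.6]
grip_width: 0.0319
grasp_force: 20.0
```

```bash
python3 -m pendant '[{"tx":0,"ty":0,"tz":0.02,"spin":0,"claw":1},{"tx":0,"ty":0,"tz":0,"spin":0,"claw":1}]'
```

```text
time_s: 22.48
tool_pos: [0.5955, 0.1331, 0.2354]
tool_rot: [179.9, -0.0, 88.2]
force: [-1.2, -0.9, 6.5]
grip_width: 0.0317
grasp_force: 20.0
```

The bottle is firmly down on the mat, so I'll release it and retreat upward.

```bash
python3 -m pendant '[{"tx":0,"ty":0,"tz":-0.02,"spin":0,"claw":1},{"tx":0,"ty":0,"tz":0,"spin":0,"claw":0.5},{"tx":0,"ty":0,"tz":0,"spin":0,"claw":0},{"tx":0,"ty":0,"tz":0,"spin":0,"claw":0},{"tx":0,"ty":0,"tz":0,"spin":0,"claw":0},{"tx":0,"ty":0,"tz":0,"spin":0,"claw":0}]'
python3 -m pendant '[{"tx":0,"ty":0,"tz":-0.2,"spin":0,"claw":0},{"tx":0,"ty":0,"tz":-0.5,"spin":0,"claw":0},{"tx":0,"ty":0,"tz":-0.7,"spin":0,"claw":0},{"tx":-0.5,"ty":0,"tz":-0.4,"spin":0,"claw":0},{"tx":-1,"ty":0,"tz":0,"spin":0,"claw":0},{"tx":-1,"ty":0,"tz":0,"spin":0,"claw":0},{"tx":-1,"ty":0,"tz":0,"spin":0,"claw":0},{"tx":-0.5,"ty":0,"tz":0,"spin":0,"claw":0},{"tx":0,"ty":0,"tz":0,"spin":0,"claw":0}]'
python3 - <<'E'
from h import *
t=cams.read_camera('top')[:,:,::-1];s=cams.read_camera('scene')[:,:,::-1]
f=lambda w:((w[:,:,0]-w[:,:,2])>35)*1.
r=[]
for n,im in(('top',t),('scene',s)):
    p=proj(n,[.5952,.133,.228]); b=blob(im,p,14,f); r.append(b[0]); print(n,p,b)
print(tri(*r),back('top',r[0],.2285),back('scene',r[1],.2285))
a=cams.read_camera('top')[165:181,170:182]
o=env.get_obs(); print(o['tool_pos'],o['time_s'])
cv2.imwrite('pics/top5.png',t)
E
```

```text
time_s: 23.22
tool_pos: [0.595, 0.1328, 0.2349]
tool_rot: [-180.0, 0.0, 88.2]
force: [-0.2, 0.5, -0.1]
grip_width: 0.074
grasp_force: 0.0
time_s: 24.35
tool_pos: [0.5887, -0.0699, 0.3254]
tool_rot: [180.0, 0.0, 87.9]
force: [-0.2, 0.6, -0.5]
grip_width: 0.0871
grasp_force: 0.0
top [174.49978443 150.75816735] (array([174.36184211, 150.22368421]), np.float64(152.0))
scene [195.94615568 209.0123782 ] (array([195.74418605, 208.98837209]), np.float64(172.0))
(array([0.59593412, 0.13320832, 0.22804859]), np.float64(0.21530643079278114), np.float64(0.14582660364770145)) [0.59626363 0.13326657 0.2285    ] [0.59530817 0.13348673 0.2285    ]
[ 0.58878826 -0.06465981  0.32556383] 24.5
```

The bottle stands at (0.596, 0.133), within 1 mm of the mat centre, so I'm handing in.

```bash
python3 -c "
from cell import env
print(env.sign_off())"
```

```text
the job is handed in; nothing more can be done
None
```

I handed the job in at about 24.5 s, with no verdict returned: the platform was slid home with the lock pin showing in its hole, and the medium bottle stands within about 1 mm of the mat centre by camera; the other two bottles were not touched.

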